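# Reject the water valve with the loose lever

### The arm

A 6-joint arm with a two-finger parallel gripper is mounted at the origin on the work surface. World frame = base frame: x ahead of the robot, y to its left, z up, the work surface at z = 0. Lengths are in m, angles in rad, forces in N, time in s.
With the tool pointing down it reaches from about 0.35 to 0.775 m from the base axis. Payload 5.5 kg.
Tool frame: the origin (TCP) lies midway between the tips of the shut fingers; the grasp point (between the pads) lies 19 mm behind it; z points along the fingers, y is the direction in which the jaws open and shut (so a half turn about z gives the same grasp; the last joint's range is limited). The gripper opens to 85 mm and grips with 20 to 120 N. Pads are 22 mm wide; open, the fingers measure 114 mm over their backs; the gripper's body (76 mm by 85 mm) begins 54 mm behind the grasp point. The pads swing forward as they close: fully open they stand 13 mm farther back than shut.
Start: joints at [1.14, 0.313, 0.046, 1.304, 0, 1.431], TCP at [0.165, 0.551, 0.231] pointing down, gripper open.
Joint ranges: [-2.76, 2.76], [-0.86, 1.69], [-1.03, 1.26], [-2.2, 2.34], [-1.47, 1.5], [-3.14, 3.14]. Speed limits (rad/s): [2.57, 2.57, 3.14, 3.14, 3.14, 3.14].

### API

Orientations are given as a rotation vector (axis times angle).
In Python, from rig import monitor, imaging, robot, spotter gives the robot as it stands.
- The arm moves only by the tool play_rows, never from a script. Its argument "motion" is a list of rows, each a list of 7 numbers: the shift along the tool's x, y, z in mm, then the turn, a rotation vector about the tool's x, y, z in rad, then the closure in counts, from 0 (fully open) to 255 (shut). A call has 1 to 10 rows; each row shifts and turns the commanded pose from where the row before left it, along the tool's axes as they then stand; what a row does not reach is not made up. A row lasts 1/12 s, in which the tool goes at most 41.7 mm and 7.16 degrees, less where a joint would pass 70% of its speed; a pose out of reach is approached as far as the arm can. A call is refused whole if a number of a shift passes 41.7 or a number of a turn 0.125, either way. A call with a gripper value outside its range is refused whole. The fingers move at their own pace and stop on an object; "squeeze" is the grip in N (left out, the last holds). Time passes only in rows, so rows that do not move let the fingers close. It gives the time, the measured TCP pose, the force and the opening at its end, in the units of the state.
- monitor.sense(): the state, without advancing time (a new reading comes with each control period).
- imaging.capture(name): name is "side" or "top"; returns a dict with "color" (400x640x3 uint8, red, green, blue), "vertical_fov" (degrees; the focal length in pixels is half the picture's height over the tangent of half this angle, whatever the lens; pixels are square), "cx", "cy" (the principal point, pixels), "eye" and "attitude" of the camera in the world. Camera axes: x right, y down, z forward; pixel columns grow to the right and rows downward; lengths in m; the calibration is good to about 2 mm. A picture is of the moment at which its call begins. There is no depth.
- robot.close_job(): hands the job in, once; it reports no verdict.
Trained networks look in a picture, given as the dict that the camera call returned (one of the last four; its "shot" number tells which), for a name from the list of things; names that differ only in an ending like _2 or _b are one class to them, and where a whole thing is asked for, a point or a joint stands for the part that bears it (a point fixed in the world has none). Each returns a list of dicts, best first, with "p" (0 to 1); they miss things now and then, are a little off and sometimes report something else, mostly with a low value. They report only what shows in the picture. A call takes as long as a camera call.
- spotter.recognise(label, picture): "extent" ([left, top, right, bottom] in pixels, round what is visible of it).
The state is a dict: "clock": time; "q": joint angles; "dq": joint speeds; "joint_efforts": joint torques, N m; "tcp_pos": TCP position; "tool_rot": TCP orientation; "wrist_force": force on the tool from outside, world axes, zero at the start; "wrist_torque": the same for the moment, N m; "grip_width": opening from 0.0 (shut) to 1.0 (fully open).
Only numpy, scipy, OpenCV 4.12 (cv2) and the standard library are available. Lean on these libraries where they do the work, as an engineer would, in place of code of your own. Each camera call takes 0.05 s, during which the arm holds its last target.

### The job

One of the three blue-levered water valves has a lever that is loose on its stem: find it by gently rocking the levers from side to side in their sockets, well under 15 N on a lever's end. Leave the loose lever swung over to the far end of its play so that the fault shows, then lift that valve out and set it down upright, not dropped, near the middle of the steel bowl. Leave the two sound valves seated in their sockets and the other things on the bench where they are.

Things in the scene. Friction and masses are not known exactly. Their poses are not given: they have to be found in the camera images.
- valve_a: water valve a, 0.3 to 0.47 kg: brass square foot 34 x 34 x 26 mm standing 22 mm deep in its socket's pocket (0.5 mm slack), white round body 30 mm across up to 44 mm, steel neck 14 mm across, blue lever on top, a bar 16 mm wide, from 62 to 78 mm above the underside. Origin: centre of the underside; z up; -x along the lever towards its free end, +x towards the side outlet
- hub_a (a point): point in the lever's hub of valve a, on the upright stem axis, half-way up the lever, 70 mm above the valve's underside: lift the valve here, across the lever. Axes as the valve's; the lever at rest runs along -x to its free end 70 mm from the axis, with a 12 mm stub the other way
- tip_a (a point): point in the lever of valve a, 62 mm from the upright stem axis it turns on, half-way up; moves with it. At rest all levers look alike. A sound lever is springy: 2 mm here per 4 N, both ways, and springs back. The loose one slides easily (under 1.5 N) 13 mm here, to one side only, and stays where it is left; past that it is as springy as a sound one
- stem_a (a joint): springy twist of valve a's stem under the lever, rad, 0 unloaded, positive anticlockwise from above; the loose lever's free play is not in it. 0.13 rad either way (about 15 N at the lever's end) strains the stem
- socket_a: grey socket block holding valve a at the start, fixed, 84 x 84 x 30 mm; origin at the centre of its underside, on the bench; its pocket's floor is 8 mm above the bench
- valve_b: water valve b, 0.3 to 0.47 kg: brass square foot 34 x 34 x 26 mm standing 22 mm deep in its socket's pocket (0.5 mm slack), white round body 30 mm across up to 44 mm, steel neck 14 mm across, blue lever on top, a bar 16 mm wide, from 62 to 78 mm above the underside. Origin: centre of the underside; z up; -x along the lever towards its free end, +x towards the side outlet
- hub_b (a point): point in the lever's hub of valve b, on the upright stem axis, half-way up the lever, 70 mm above the valve's underside: lift the valve here, across the lever. Axes as the valve's; the lever at rest runs along -x to its free end 70 mm from the axis, with a 12 mm stub the other way
- tip_b (a point): point in the lever of valve b, 62 mm from the upright stem axis it turns on, half-way up; moves with it. At rest all levers look alike. A sound lever is springy: 2 mm here per 4 N, both ways, and springs back. The loose one slides easily (under 1.5 N) 13 mm here, to one side only, and stays where it is left; past that it is as springy as a sound one
- stem_b (a joint): springy twist of valve b's stem under the lever, rad, 0 unloaded, positive anticlockwise from above; the loose lever's free play is not in it. 0.13 rad either way (about 15 N at the lever's end) strains the stem
- socket_b: grey socket block holding valve b at the start, fixed, 84 x 84 x 30 mm; origin at the centre of its underside, on the bench; its pocket's floor is 8 mm above the bench
- valve_c: water valve c, 0.3 to 0.47 kg: brass square foot 34 x 34 x 26 mm standing 22 mm deep in its socket's pocket (0.5 mm slack), white round body 30 mm across up to 44 mm, steel neck 14 mm across, blue lever on top, a bar 16 mm wide, from 62 to 78 mm above the underside. Origin: centre of the underside; z up; -x along the lever towards its free end, +x towards the side outlet
- hub_c (a point): point in the lever's hub of valve c, on the upright stem axis, half-way up the lever, 70 mm above the valve's underside: lift the valve here, across the lever. Axes as the valve's; the lever at rest runs along -x to its free end 70 mm from the axis, with a 12 mm stub the other way
- tip_c (a point): point in the lever of valve c, 62 mm from the upright stem axis it turns on, half-way up; moves with it. At rest all levers look alike. A sound lever is springy: 2 mm here per 4 N, both ways, and springs back. The loose one slides easily (under 1.5 N) 13 mm here, to one side only, and stays where it is left; past that it is as springy as a sound one
- stem_c (a joint): springy twist of valve c's stem under the lever, rad, 0 unloaded, positive anticlockwise from above; the loose lever's free play is not in it. 0.13 rad either way (about 15 N at the lever's end) strains the stem
- socket_c: grey socket block holding valve c at the start, fixed, 84 x 84 x 30 mm; origin at the centre of its underside, on the bench; its pocket's floor is 8 mm above the bench
- bowl: round stainless steel bowl for rejects, fixed to the bench, 180 mm across the rim, 50 mm high, wall 3 mm, nearly flat bottom; origin at the centre of its underside, on the bench; the inner floor is about 4 mm above that
- carbon: bystander: grey carbon filter cartridge standing upright, 58 mm across, 125 mm tall; origin at the centre of its underside
- jar: bystander: white jar with a blue cap, 60 mm across, 70 mm tall; origin at the centre of its underside
- collar: bystander: brass ring lying flat, 52 mm across, 36 mm bore, 22 mm tall; origin at the centre of its underside

How it is judged:
On the way, in this order (a step that is already met when the one before it is completed fails the run):
1. the loose lever has been rocked over through its play (tip point at least 10 mm aside) with its valve seated in the socket (((height (world z) of valve_a below 0.014 m and (y of tip_a in the frame of hub_a above 0.01 m or y of tip_a in the frame of hub_a below -0.01 m)) or (height (world z) of valve_b below 0.014 m and (y of tip_b in the frame of hub_b above 0.01 m or y of tip_b in the frame of hub_b below -0.01 m)) or (height (world z) of valve_c below 0.014 m and (y of tip_c in the frame of hub_c above 0.01 m or y of tip_c in the frame of hub_c below -0.01 m)))), for 0.04 s.
2. a valve has been lifted clear of its socket (height (world z) of any of valve_a, valve_b, valve_c above 0.036 m), for 0.1 s.
At the end, for the whole second after the job is handed in: the loose valve stands upright (within 20 degrees), at rest on the bottom of the bowl within 55 mm of its middle, lever still swung aside (tip over 8 mm); the other two still seated (moved under 8 mm, tilted under 0.08 rad); cartridge, jar and brass ring moved under 15 mm (((horizontal distance between valve_a and bowl below 0.055 m and height (world z) of valve_a below 0.025 m and angle between valve_a's own z axis and vertical below 0.35 rad and linear speed of valve_a below 0.03 m/s and (y of tip_a in the frame of hub_a above 0.008 m or y of tip_a in the frame of hub_a below -0.008 m) and distance of each of valve_b, valve_c from where it was at the start of the episode below 0.008 m and angle between each of valve_b, valve_c's own z axis and vertical below 0.08 rad) or (horizontal distance between valve_b and bowl below 0.055 m and height (world z) of valve_b below 0.025 m and angle between valve_b's own z axis and vertical below 0.35 rad and linear speed of valve_b below 0.03 m/s and (y of tip_b in the frame of hub_b above 0.008 m or y of tip_b in the frame of hub_b below -0.008 m) and distance of each of valve_a, valve_c from where it was at the start of the episode below 0.008 m and angle between each of valve_a, valve_c's own z axis and vertical below 0.08 rad) or (horizontal distance between valve_c and bowl below 0.055 m and height (world z) of valve_c below 0.025 m and angle between valve_c's own z axis and vertical below 0.35 rad and linear speed of valve_c below 0.03 m/s and (y of tip_c in the frame of hub_c above 0.008 m or y of tip_c in the frame of hub_c below -0.008 m) and distance of each of valve_a, valve_b from where it was at the start of the episode below 0.008 m and angle between each of valve_a, valve_b's own z axis and vertical below 0.08 rad)) and distance of each of carbon, jar, collar from where it was at the start of the episode below 0.015 m); the robot touches nothing.
It fails at once if a stem is strained: twisted more than 0.13 rad (about 15 N at the lever's end) ((value of joint stem_a above 0.13 rad or value of joint stem_a below -0.13 rad) or (value of joint stem_b above 0.13 rad or value of joint stem_b below -0.13 rad) or (value of joint stem_c above 0.13 rad or value of joint stem_c below -0.13 rad)).
It fails at once if a valve is dropped into the bowl (moves faster than 0.9 m/s over the bowl) ((horizontal distance between valve_a and bowl below 0.09 m and linear speed of valve_a above 0.9 m/s) or (horizontal distance between valve_b and bowl below 0.09 m and linear speed of valve_b above 0.9 m/s) or (horizontal distance between valve_c and bowl below 0.09 m and linear speed of valve_c above 0.9 m/s)).
It fails at once if a bystander (cartridge, jar, brass ring) is moved more than 15 mm (distance of any of carbon, jar, collar from where it was at the start of the episode above 0.015 m).
It also fails if it takes over 67 s, if anything falls off the work surface, if the arm or the gripper's body presses on something with over 40 N, if the wrist force passes 120 N, or if a joint passes its speed limit or range.

## Working session

There is one attempt and no reset: what is moved stays moved. The work goes in short steps, Python scripts to look and compute and a tool call to move; the robot and the scene stay as the last step left them, time stands still between calls to the robot, and variables do not carry over. Pictures are saved under pics/ and viewed, and the job is handed in when it is done.

Besides the shell and the picture viewer there is one more tool, called after "Emit:" as name(argument=value, ...) on one line, values as JSON. play_rows: Moves the arm, as the interface text tells. Its arguments: {"type":"object","properties":{"motion":{"type":"array"},"squeeze":{"type":"number"}},"required":["motion"]}

```bash
mkdir -p pics; ls
python3 - <<'E'
from rig import monitor, imaging, robot, spotter
import cv2,numpy as np
print(monitor.sense())
for n in ["side","top"]:
    p=imaging.capture(n)
    cv2.imwrite(f"pics/{n}0.png",p["color"][:,:,::-1])
    print({k:v for k,v in p.items() if k!="color"})
    for l in ["valve_a","tip_a","socket_a","bowl","carbon","jar","collar"]:
        print(l,[(round(d["p"],2),[round(x) for x in d["extent"]]) for d in spotter.recognise(l,p)][:5])
E
```

```text
pics
{'clock': 0.0, 'q': array([1.14042007e+00, 3.14038536e-01, 4.49438037e-02, 1.30358917e+00,
       1.77276099e-06, 1.43118447e+00]), 'dq': array([ 0.00061003, -0.0015552 , -0.00093067,  0.00093626, -0.00127487,
        0.00126513]), 'joint_efforts': array([-4.97153051e-04, -4.80630040e+01,  2.98533493e+01,  1.95390685e-02,
       -3.30173043e-04,  4.21242945e-06]), 'tcp_pos': array([0.1646383 , 0.55037929, 0.23037279]), 'tool_rot': array([-4.55047117e-01, -3.10792271e+00,  2.84413574e-03]), 'wrist_force': array([-0.05492885, -0.55387868, -0.38624831]), 'wrist_torque': array([-0.02135637, -0.01454642,  0.00710424]), 'grip_width': 1.0017712870804418}
{'vertical_fov': 54.5518330490056, 'cx': 325.50269076516685, 'cy': 201.53104142292088, 'eye': array([0.42562262, 0.59971453, 0.84524949]), 'attitude': array([-0.27131938,  2.90230055, -1.03975009]), 'shot': 1}
valve_a [(0.86, [250, 260, 294, 279]), (0.81, [275, 196, 313, 217])]
tip_a [(0.7, [282, 194, 315, 208]), (0.56, [258, 255, 297, 268]), (0.49, [307, 149, 334, 166])]
socket_a [(0.97, [293, 156, 330, 188]), (0.66, [308, 150, 332, 1
[... 260 characters left out ...]
 52.09207342238402, 'cx': 328.411671588144, 'cy': 201.81529925762553, 'eye': array([ 0.43745538, -0.0172096 ,  1.18122394]), 'attitude': array([-2.21293702,  2.15166174, -0.09457913]), 'shot': 2}
valve_a [(0.86, [381, 165, 396, 202]), (0.69, [319, 152, 332, 189]), (0.68, [254, 152, 267, 188])]
tip_a [(0.77, [381, 172, 393, 200]), (0.58, [254, 158, 266, 188]), (0.55, [324, 163, 328, 190]), (0.42, [369, 159, 407, 200])]
socket_a [(0.87, [245, 146, 279, 184]), (0.85, [311, 153, 340, 184]), (0.58, [367, 162, 406, 200])]
bowl [(0.64, [323, 204, 388, 267]), (0.26, [320, 155, 332, 190])]
carbon [(0.88, [167, 210, 204, 234]), (0.42, [320, 155, 332, 190])]
jar [(0.77, [454, 181, 479, 205])]
collar []
```

View pics/side0.png

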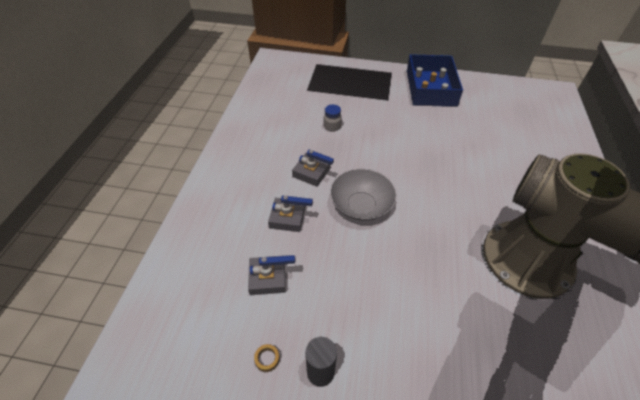

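View pics/top0.png

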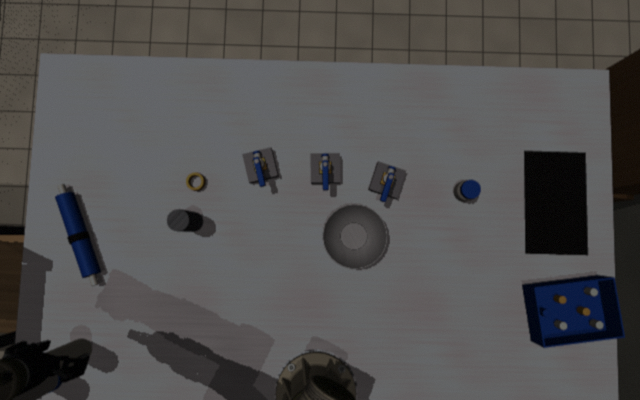

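```bash
cat > h.py <<'E'
import cv2,numpy as np
from scipy.spatial.transform import Rotation as R
def cam(p):
    f=200/np.tan(np.radians(p["vertical_fov"])/2)
    return f,p["cx"],p["cy"],np.array(p["eye"]),R.from_rotvec(p["attitude"]).as_matrix()
def proj(p,X):
    f,cx,cy,e,A=cam(p); c=(np.atleast_2d(X)-e)@A
    return np.c_[f*c[:,0]/c[:,2]+cx,f*c[:,1]/c[:,2]+cy]
def ray(p,uv):
    f,cx,cy,e,A=cam(p); d=A@np.array([(uv[0]-cx)/f,(uv[1]-cy)/f,1]); return e,d/np.linalg.norm(d)
def atz(p,uv,z):
    e,d=ray(p,uv); return e+d*(z-e[2])/d[2]
def tri(ps,uvs):
    M=np.zeros((3,3));b=np.zeros(3)
    for p,uv in zip(ps,uvs):
        e,d=ray(p,uv);P=np.eye(3)-np.outer(d,d);M+=P;b+=P@e
    return np.linalg.solve(M,b)
E
python3 - <<'E'
from rig import monitor, imaging
from h import *
import pickle
d={n:imaging.capture(n) for n in ["side","top"]}
pickle.dump(d,open("p0.pkl","wb"))
for n,(x0,y0,x1,y1) in dict(side=(230,130,410,300),top=(230,130,430,280)).items():
    c=d[n]["color"][y0:y1,x0:x1,::-1]
    c=cv2.resize(c,None,fx=4 if n=="top" else 3.5,fy=4 if n=="top" else 3.5,interpolation=cv2.INTER_CUBIC)
    c=cv2.convertScaleAbs(c,alpha=1.8 if n=="top" else 1.2)
    cv2.imwrite(f"pics/{n}0c.png",c)
# checks
for uv in [(300,187)]: print(atz(d["side"],uv,0))
for n in d: print(n,proj(d[n],[[0,0,0],[0.165,.55,.23]]))
E
```

```text
[ 0.62038087 -0.12361797  0.        ]
side [[527.83662477 258.17152576]
 [532.35502371 517.42903382]]
top [[315.11894905 392.17321054]
 [ 71.06810457 349.15816706]]
```

View pics/side0c.png

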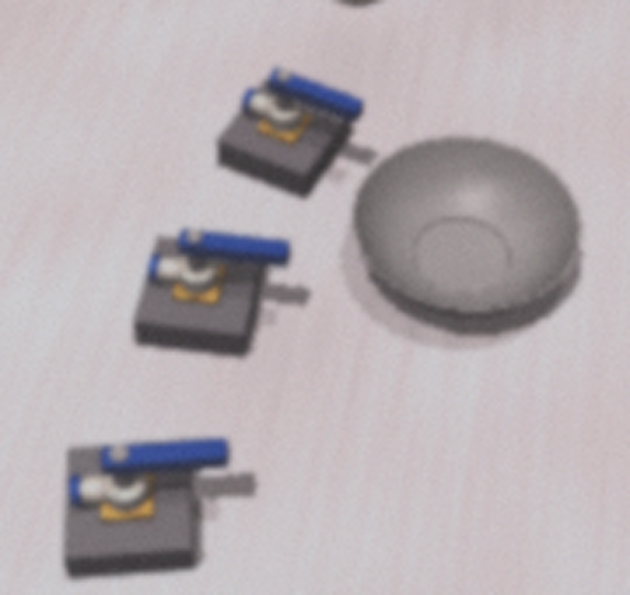

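View pics/top0c.png

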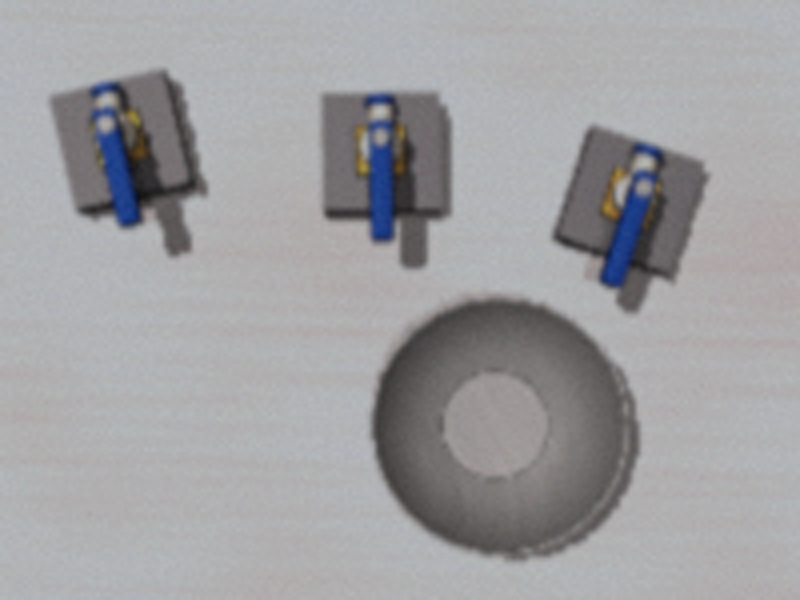

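```bash
cat > fit.py <<'E'
from h import *
import pickle
from scipy.optimize import minimize
S=6
def box(x,y,z,yaw,L0=-.07,L1=.012,w=.008,h=.008):
    c=np.array([[a,b,e] for a in(L0,L1) for b in(-w,w) for e in(-h,h)])
    return c@R.from_euler('z',yaw).as_matrix().T+[x,y,z]
def masks(p,roi):
    x0,y0,x1,y1=roi
    c=cv2.resize(p["color"][y0:y1,x0:x1],None,fx=S,fy=S,interpolation=cv2.INTER_CUBIC).astype(int)
    m=((c[...,2]-c[...,0])>35).astype(np.uint8)
    n,l,s,_=cv2.connectedComponentsWithStats(m)
    k=1+np.argmax(s[1:,4]); m=(l==k).astype(np.uint8)
    cn=cv2.findContours(m,cv2.RETR_EXTERNAL,cv2.CHAIN_APPROX_NONE)[0][0]
    o=np.zeros_like(m); cv2.fillPoly(o,[cv2.convexHull(cn)],1); return o
def sil(p,roi,X,shape):
    uv=(proj(p,X)-np.array(roi[:2])+.5)*S-.5
    o=np.zeros(shape,np.uint8); cv2.fillPoly(o,[cv2.convexHull((uv*16).round().astype(np.int32))],1,shift=4); return o
def fit(views,g,freez=True):
    ms=[masks(p,r) for p,r in views]
    def cost(q):
        z=q[2] if freez else g[2]
        c=0
        for (p,r),m in zip(views,ms):
            s=sil(p,r,box(q[0],q[1],z,q[3]),m.shape); c+=1-(s&m).sum()/max(1,(s|m).sum())
        return c
    sc=np.array([.004,.004,.004,.05]); best=None
    b=None
    for t in range(4):
        st=np.array(g) if b is None else b.x
        sim=np.vstack([st]+[st+sc[i]*np.eye(4)[i]*(1 if t%2 else -1) for i in range(4)])
        b=minimize(cost,st,method='Nelder-Mead',options=dict(initial_simplex=sim,xatol=1e-5,fatol=1e-5))
    return b.x,b.fun
E
cat > f0.py <<'E'
from fit import *
d=pickle.load(open("p0.pkl","rb")); s,t=d["side"],d["top"]
for nm,rt,rs,hub in [("L",(245,145,285,195),(245,250,300,300),(256.5,161)),("M",(310,145,345,195),(265,192,317,235),(325,164)),("R",(365,160,410,205),(290,145,340,190),(390.5,177))]:
    h=atz(t,hub,.086)
    yaw={"L":.15,"M":0,"R":-.25}[nm]
    print(nm,h.round(4))
    for fz in (True,False):
        x,f=fit([(t,rt),(s,rs)],[h[0],h[1],.078,yaw],fz); print(x.round(4),round(f,3))
E
python3 f0.py
python3 - <<'E'
from h import *; import pickle
d=pickle.load(open("p0.pkl","rb")); s,t=d["side"],d["top"]
# sockets top corners z=.03 from top crop /4+230,130
for nm,cs in dict(L=[(51,95),(165,70),(193,185),(85,212)],M=[(322,93),(438,93),(446,212),(325,212)],R=[(592,126),(706,160),(672,273),(555,240)]).items():
    P=np.array([atz(t,(a/4+230,b/4+130),.03)[:2] for a,b in cs]); print(nm,P.mean(0).round(4),np.linalg.norm(np.roll(P,1,0)-P,axis=1).round(3))
# bowl rim top z=.05: ellipse centre
print(atz(t,(501/4+230,425/4+130),.05),atz(t,(496/4+230,425/4+130),.004))
print(atz(s,(467/3.5+230,237/3.5+130),.05),atz(s,(463/3.5+230,254/3.5+130),.004))
print("collar,carbon,jar",atz(t,(197,182),.02),atz(t,(178,220),.125),atz(t,(470,190),.07))
E
```

```text
L [0.6319 0.1756 0.086 ]
[0.6336 0.1758 0.0741 0.2485] 0.795
[0.6344 0.1773 0.0682 0.2885] 0.795
M [ 0.629  -0.0098  0.086 ]
[ 0.6294 -0.0107  0.0775  0.0227] 0.932
[ 0.6286 -0.0105  0.0756  0.0113] 0.932
R [ 0.5987 -0.1877  0.086 ]
[ 0.5984 -0.1871  0.0774 -0.3012] 0.989
[ 0.5985 -0.1877  0.0783 -0.3002] 0.99
L [0.6304 0.1725] [0.088 0.083 0.085 0.079]
M [ 0.6272 -0.0117] [0.085 0.083 0.086 0.086]
R [ 0.5984 -0.1889] [0.086 0.084 0.085 0.086]
[ 0.43653727 -0.09862214  0.05      ] [ 0.43640028 -0.0983477   0.004     ]
[ 0.43393103 -0.07625634  0.05      ] [ 0.43544826 -0.0970659   0.004     ]
collar,carbon,jar [0.57811816 0.35408556 0.02      ] [0.46558536 0.36400044 0.125     ] [ 0.57140023 -0.40844559  0.07      ]
```

```bash
cat > ov.py <<'E'
from fit import *
def tile(views,q,name):
    im=[]
    for p,r in views:
        m=masks(p,r)
        x0,y0,x1,y1=r
        c=cv2.resize(p["color"][y0:y1,x0:x1,::-1],None,fx=S,fy=S,interpolation=cv2.INTER_CUBIC)
        s=sil(p,r,box(*q),m.shape)
        for k,col in ((m,(0,255,0)),(s,(0,0,255))):
            cv2.drawContours(c,cv2.findContours(k,0,1)[0],-1,col,1)
        im.append(cv2.copyMakeBorder(c,0,max(0,320-c.shape[0]),0,max(0,380-c.shape[1]),cv2.BORDER_CONSTANT)[:320,:380])
    cv2.imwrite(name,np.hstack(im))
E
python3 - <<'E'
from ov import *
d=pickle.load(open("p0.pkl","rb")); s,t=d["side"],d["top"]
tile([(t,(310,145,345,195)),(s,(265,192,317,235))],(.6294,-.0107,.0775,.0227),"pics/ovM.png")
E
```

```text
(no output)
```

View pics/ovM.png

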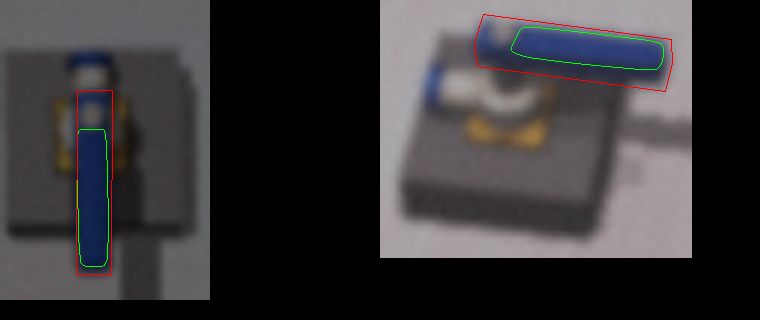

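```bash
sed -i 's/m=((c\[...,2\]-c\[...,0\])>35).astype(np.uint8)/m=((c[...,2]-c[...,0])>0.22*c[...,2]+4).astype(np.uint8)/' fit.py
sed -i 's/; print(x.round(4),round(f,3))/; print(x.round(4),round(f,3))\n        from ov import tile; tile([(t,rt),(s,rs)],x,f"pics\/o{nm}{int(fz)}.png")/' f0.py; python3 f0.py; python3 -c "
import cv2,numpy as np
cv2.imwrite('pics/o1.png',cv2.resize(np.vstack([cv2.imread(f'pics/o{k}1.png') for k in 'LMR']),None,fx=.62,fy=.62))"
```

```text
L [0.6319 0.1756 0.086 ]
[0.6335 0.1773 0.0763 0.2576] 0.486
[0.6339 0.1771 0.0675 0.2583] 0.487
M [ 0.629  -0.0098  0.086 ]
[ 0.6306 -0.0099  0.0784  0.029 ] 0.537
[ 0.6294 -0.0102  0.0792  0.0247] 0.546
R [ 0.5987 -0.1877  0.086 ]
[ 0.6011 -0.188   0.0753 -0.2905] 0.415
[ 0.5997 -0.1871  0.0787 -0.2879] 0.427
```

View pics/o1.png

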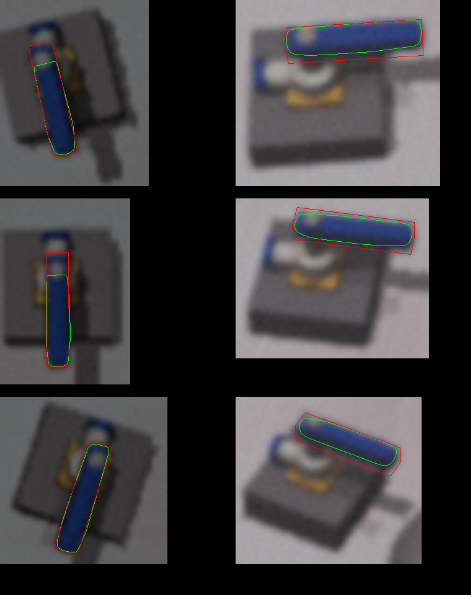

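```bash
cat > go.py <<'E'
import sys
from h import *
from rig import monitor
def st():
    s=monitor.sense(); M=R.from_rotvec(s["tool_rot"]).as_matrix(); return s,M
def plan(tx,ty,tz,ang):
    "ang: desired world angle (deg) of tool x"
    s,M=st(); p=s["tcp_pos"]; a=np.degrees(np.arctan2(M[1,0],M[0,0]))
    Mt=np.column_stack([[np.cos(np.radians(ang)),np.sin(np.radians(ang)),0],[np.sin(np.radians(ang)),-np.cos(np.radians(ang)),0],[0,0,-1]])
    rv=R.from_matrix(M.T@Mt).as_rotvec(); d=Mt.T@(np.array([tx,ty,tz])-p)
    print("t",round(s["clock"],2),"tcp",p.round(4),"ang",round(a,1),"turn",rv.round(3),"shift after turn mm",(d*1000).round(1),"F",s["wrist_force"].round(1),"grip",round(s["grip_width"],3),"q6",round(s["q"][5],2))
if __name__=="__main__": plan(*map(float,sys.argv[1:5]))
E
python3 - <<'E'
import numpy as np
for n,x,y,w in (("L",.6335,.1772,.257),("M",.630,-.010,.027),("R",.5998,-.1877,-.29)):
    print(n,x-.06*np.cos(w),y-.06*np.sin(w),180+np.degrees(w))
E
python3 go.py .575 .162 .23 194.7
```

```text
L 0.5754705878070987 0.16194918623330667 194.72501533486215
M 0.5700218686714298 -0.011619803177174329 181.54698604685322
R 0.5423053674692382 -0.17054286649370987 163.38422394120613
t 0.9 tcp [0.1649 0.5509 0.2314] ang 163.3 turn [ 0.     0.    -0.547] shift after turn mm [-298.  -480.2    1.4] F [ 0.4 -0.1  0.4] grip 0.998 q6 1.43
```

Emit:
play_rows(motion=[[0,0,0,0,0,-0.11,153],[0,0,0,0,0,-0.11,153],[0,0,0,0,0,-0.11,153],[0,0,0,0,0,-0.11,153],[0,0,0,0,0,-0.107,153],[-10,-16,0,0,0,0,153],[-20,-32,0,0,0,0,153],[-21,-34,0,0,0,0,153],[-21,-34,0,0,0,0,153],[-21,-34,0,0,0,0,153]])

```text
clock: 1.73
tcp_pos: [0.2936, 0.4282, 0.2314]
tool_rot: [-0.403, 3.115, 0.0]
wrist_force: [0.7, 1.6, -0.1]
grip_width: 0.398
```

Emit:
play_rows(motion=[[-21,-34,0,0,0,0,153],[-21,-34,0,0,0,0,153],[-21,-34,0,0,0,0,153],[-21,-34,0,0,0,0,153],[-21,-34,0,0,0,0,153],[-21,-34,0,0,0,0,153],[-21,-34,0,0,0,0,153],[-21,-34,0,0,0,0,153],[-21,-34,0,0,0,0,153],[-10,-16,0,0,0,0,153]])

```text
clock: 2.57
tcp_pos: [0.5702, 0.1648, 0.231]
tool_rot: [-0.396, 3.115, -0.002]
wrist_force: [0.4, 0.5, -0.5]
grip_width: 0.4
```

```bash
python3 go.py .5755 .162 .12 194.7
```

```text
t 2.57 tcp [0.5702 0.1648 0.231 ] ang -165.5 turn [-0.001  0.001 -0.004] shift after turn mm [ -4.5  -4.  111. ] F [ 0.4  0.5 -0.5] grip 0.4 q6 -0.11
```

Emit:
play_rows(motion=[[0,0,30,0,0,0,153],[0,0,40,0,0,0,153],[0,0,30,0,0,0,153],[0,0,11,0,0,0,153],[0,0,0,0,0,0,153]])

```text
clock: 2.98
tcp_pos: [0.5645, 0.1678, 0.1171]
tool_rot: [0.4, -3.109, 0.0]
wrist_force: [-0.6, 1.2, 0.4]
grip_width: 0.399
```

```bash
python3 go.py .5755 .162 .06 194.7
cat > look.py <<'E'
import sys
from h import *
from rig import imaging
import pickle
tag=sys.argv[1]; X=np.array(list(map(float,sys.argv[2:5])))
d={n:imaging.capture(n) for n in ["side","top"]}; pickle.dump(d,open(f"p{tag}.pkl","wb"))
o=[]
for n in d:
    u,v=proj(d[n],X)[0].round().astype(int); u=np.clip(u,33,606);v=np.clip(v,33,366)
    c=cv2.resize(d[n]["color"][v-33:v+33,u-33:u+33,::-1],None,fx=6,fy=6,interpolation=cv2.INTER_CUBIC)
    o.append(cv2.convertScaleAbs(c,alpha=1.8 if n=="top" else 1.2)); print(n,"origin",u-33,v-33)
cv2.imwrite(f"pics/{tag}.png",np.hstack(o))
E
python3 look.py a1 .59 .165 .08
```

```text
t 2.98 tcp [0.5645 0.1678 0.1171] ang -165.3 turn [ 0.001 -0.007 -0.001] shift after turn mm [-9.2 -8.4 57.1] F [-0.6  1.2  0.4] grip 0.399 q6 -0.1
side origin 251 226
top origin 227 144
```

View pics/a1.png

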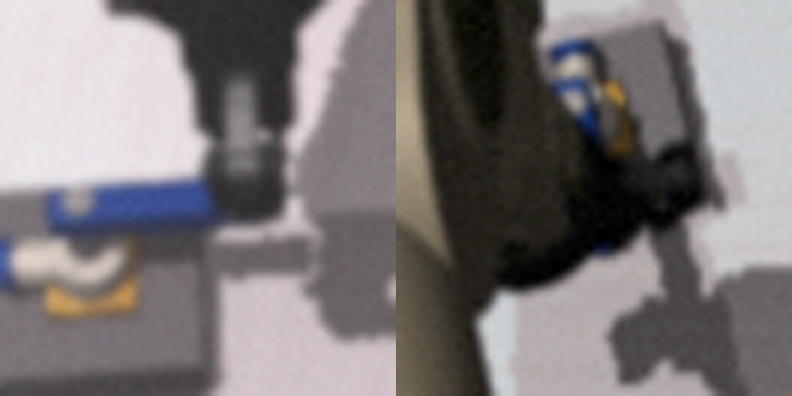

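Side view shows the fingers above the lever's free end, outside by ~9 mm (column ~245/6); correct before descending.

Emit:
play_rows(motion=[[-4.6,-4.2,0,0,0,0,153],[-4.6,-4.2,0,0,0,0,153],[0,0,0,0,0,0,153],[0,0,0,0,0,0,153]])

```text
clock: 3.42
tcp_pos: [0.5794, 0.1624, 0.1217]
tool_rot: [-0.4, 3.113, 0.0]
wrist_force: [-0.3, 0.3, -0.2]
grip_width: 0.399
```

```bash
python3 go.py .5755 .162 .06 194.7;python3 look.py a2 .59 .165 .08
```

```text
t 3.42 tcp [0.5794 0.1624 0.1217] ang -165.3 turn [-0.     0.003 -0.001] shift after turn mm [ 3.9  0.6 61.7] F [-0.3  0.3 -0.2] grip 0.399 q6 -0.12
side origin 251 226
top origin 227 144
```

View pics/a2.png

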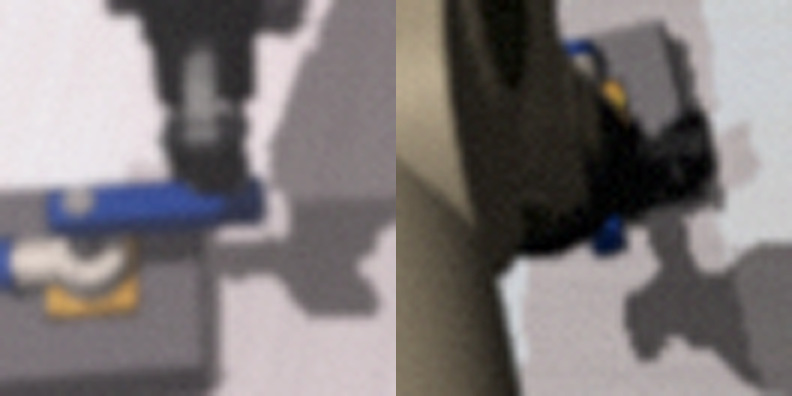

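Fingers now straddle above the lever near its end (top view: lever end at (608,235) peeks out). Descend.

Emit:
play_rows(motion=[[2,0.3,10,0,0,0,153],[2,0.3,15,0,0,0,153],[0,0,15,0,0,0,153],[0,0,12,0,0,0,153],[0,0,8,0,0,0,153],[0,0,2,0,0,0,153],[0,0,0,0,0,0,153],[0,0,0,0,0,0,153],[0,0,0,0,0,0,153]])

```text
clock: 4.27
tcp_pos: [0.5746, 0.1622, 0.0591]
tool_rot: [-0.401, 3.114, 0.0]
wrist_force: [0.6, 0.2, -0.1]
grip_width: 0.402
```

```bash
python3 go.py .5755 .162 .06 194.7
```

```text
t 4.27 tcp [0.5746 0.1622 0.0591] ang -165.3 turn [-0.     0.001 -0.   ] shift after turn mm [-0.8 -0.4 -0.9] F [ 0.6  0.2 -0.1] grip 0.402 q6 -0.12
```

Emit:
play_rows(motion=[[0,2,0,0,0,0,153],[0,3,0,0,0,0,153],[0,3,0,0,0,0,153],[0,1,0,0,0,0,153],[0,0,0,0,0,0,153],[0,0,0,0,0,0,153]])

```text
clock: 4.77
tcp_pos: [0.5717, 0.171, 0.0584]
tool_rot: [-0.402, 3.116, 0.0]
wrist_force: [0.9, -0.4, -0.1]
grip_width: 0.399
```

Emit:
play_rows(motion=[[0,1,0,0,0,0,153],[0,1,0,0,0,0,153],[0,0,0,0,0,0,153],[0,0,0,0,0,0,153]])

```text
clock: 5.1
tcp_pos: [0.5712, 0.1724, 0.0583]
tool_rot: [0.401, -3.116, 0.001]
wrist_force: [0.1, -1.6, 0.2]
grip_width: 0.398
```

Emit:
play_rows(motion=[[0,1,0,0,0,0,153],[0,1,0,0,0,0,153],[0,0,0,0,0,0,153],[0,0,0,0,0,0,153],[0,0,0,0,0,0,153]])

```text
clock: 5.52
tcp_pos: [0.5707, 0.1742, 0.0584]
tool_rot: [0.401, -3.116, 0.001]
wrist_force: [-1.0, -4.9, 3.5]
grip_width: 0.398
```

Emit:
play_rows(motion=[[0,1,0,0,0,0,153],[0,0,0,0,0,0,153],[0,0,0,0,0,0,153]])

```text
clock: 5.77
tcp_pos: [0.5705, 0.175, 0.0584]
tool_rot: [0.401, -3.116, 0.002]
wrist_force: [-0.6, -5.7, 2.8]
grip_width: 0.401
```

L is springy towards +y. Now the other side.

Emit:
play_rows(motion=[[0,-3,0,0,0,0,153],[0,-4,0,0,0,0,153],[0,-5,0,0,0,0,153],[0,-5,0,0,0,0,153],[0,-3,0,0,0,0,153],[0,-1,0,0,0,0,153],[0,0,0,0,0,0,153],[0,0,0,0,0,0,153]])

```text
clock: 6.43
tcp_pos: [0.5758, 0.1553, 0.0583]
tool_rot: [-0.401, 3.116, 0.001]
wrist_force: [-0.2, 1.1, 0.1]
grip_width: 0.401
```

Emit:
play_rows(motion=[[0,-1,0,0,0,0,153],[0,-1,0,0,0,0,153],[0,0,0,0,0,0,153],[0,0,0,0,0,0,153],[0,0,0,0,0,0,153]])

```text
clock: 6.85
tcp_pos: [0.5762, 0.1535, 0.0583]
tool_rot: [0.402, -3.116, -0.0]
wrist_force: [0.3, 0.2, 0.7]
grip_width: 0.396
```

Emit:
play_rows(motion=[[0,-1,0,0,0,0,153],[0,-1,0,0,0,0,153],[0,0,0,0,0,0,153],[0,0,0,0,0,0,153],[0,0,0,0,0,0,153]])

```text
clock: 7.27
tcp_pos: [0.5766, 0.1515, 0.0583]
tool_rot: [0.401, -3.116, -0.0]
wrist_force: [-1.4, 1.0, -0.1]
grip_width: 0.4
```

Emit:
play_rows(motion=[[0,-1,0,0,0,0,153],[0,-1,0,0,0,0,153],[0,0,0,0,0,0,153],[0,0,0,0,0,0,153],[0,0,0,0,0,0,153]])

```text
clock: 7.68
tcp_pos: [0.577, 0.1498, 0.0583]
tool_rot: [0.402, -3.115, -0.001]
wrist_force: [-3.3, 3.5, 2.4]
grip_width: 0.398
```

Emit:
play_rows(motion=[[0,-1,0,0,0,0,153],[0,-1,0,0,0,0,153],[0,0,0,0,0,0,153],[0,0,0,0,0,0,153],[0,0,0,0,0,0,153]])

```text
clock: 8.1
tcp_pos: [0.5774, 0.1481, 0.0584]
tool_rot: [0.402, -3.115, -0.002]
wrist_force: [-3.5, 4.4, 3.2]
grip_width: 0.4
```

L is sound (springs on both sides, ~2 N/mm). On to the middle valve.

Emit:
play_rows(motion=[[0,6,0,0,0,0,153],[0,7,0,0,0,0,153],[0,1,0,0,0,0,153],[0,0,-5,0,0,0,153],[0,0,-25,0,0,0,153],[0,0,-25,0,0,0,153],[0,0,-10,0,0,0.1,153],[0,0,0,0,0,0.1,153],[0,0,0,0,0,0.03,153],[0,0,0,0,0,0,153]])

```text
clock: 8.93
tcp_pos: [0.5749, 0.1608, 0.1242]
tool_rot: [-0.04, 3.14, -0.001]
wrist_force: [-0.2, -0.8, -0.9]
grip_width: 0.401
```

```bash
python3 go.py .57 -.0116 .12 181.5
```

```text
t 8.93 tcp [0.5749 0.1608 0.1242] ang -178.6 turn [-0.     0.002 -0.001] shift after turn mm [   9.4 -172.2    4.2] F [-0.2 -0.8 -0.9] grip 0.401 q6 0.11
```

Emit:
play_rows(motion=[[2,-17,0,0,0,0,153],[2,-35,0,0,0,0,153],[2,-40,0,0,0,0,153],[2,-40,0,0,0,0,153],[1.4,-25,4,0,0,0,153],[0,-13,0,0,0,0,153],[0,-2.2,0,0,0,0,153],[0,0,0,0,0,0,153],[0,0,0,0,0,0,153]])

```text
clock: 9.68
tcp_pos: [0.5694, -0.0104, 0.1194]
tool_rot: [-0.043, 3.141, 0.001]
wrist_force: [0.4, -0.4, 1.0]
grip_width: 0.408
```

```bash
python3 go.py .57 -.0116 .06 181.5;python3 look.py b1 .59 -.01 .08
```

```text
t 9.68 tcp [ 0.5694 -0.0104  0.1194] ang -178.4 turn [0.001 0.    0.001] shift after turn mm [-0.5 -1.2 59.4] F [ 0.4 -0.4  1. ] grip 0.408 q6 -0.19
side origin 268 168
top origin 292 146
```

View pics/b1.png

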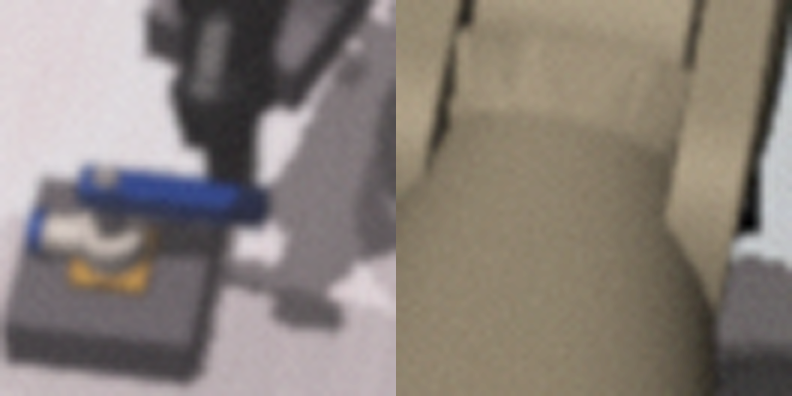

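Side view: fingers above the lever near its end (~(230,180)); top view hidden by the arm. Descend.

Emit:
play_rows(motion=[[0,-1,10,0,0,0,153],[0,0,15,0,0,0,153],[0,0,15,0,0,0,153],[0,0,12,0,0,0,153],[0,0,7,0,0,0,153],[0,0,0,0,0,0,153],[0,0,0,0,0,0,153]])

```text
clock: 10.37
tcp_pos: [0.569, -0.0117, 0.0598]
tool_rot: [0.043, -3.14, -0.001]
wrist_force: [-0.2, -0.1, 0.1]
grip_width: 0.404
```

Emit:
play_rows(motion=[[0,2,0,0,0,0,153],[0,3,0,0,0,0,153],[0,3,0,0,0,0,153],[0,1,0,0,0,0,153],[0,0,0,0,0,0,153],[0,0,0,0,0,0,153]])

```text
clock: 10.87
tcp_pos: [0.5693, -0.0031, 0.0606]
tool_rot: [-0.042, 3.141, -0.0]
wrist_force: [0.1, 0.2, 0.3]
grip_width: 0.399
```

Emit:
play_rows(motion=[[0,1,0,0,0,0,153],[0,1,0,0,0,0,153],[0,0,0,0,0,0,153],[0,0,0,0,0,0,153]])

```text
clock: 11.2
tcp_pos: [0.5691, -0.0013, 0.0603]
tool_rot: [-0.041, 3.141, 0.0]
wrist_force: [0.2, -0.1, -0.8]
grip_width: 0.402
```

Emit:
play_rows(motion=[[0,1,0,0,0,0,153],[0,1,0,0,0,0,153],[0,0,0,0,0,0,153],[0,0,0,0,0,0,153]])

```text
clock: 11.53
tcp_pos: [0.5689, 0.0005, 0.0603]
tool_rot: [0.041, -3.141, 0.001]
wrist_force: [-0.3, -2.3, 1.2]
grip_width: 0.398
```

Emit:
play_rows(motion=[[0,1,0,0,0,0,153],[0,1,0,0,0,0,153],[0,0,0,0,0,0,153],[0,0,0,0,0,0,153]])

```text
clock: 11.87
tcp_pos: [0.5689, 0.0023, 0.0604]
tool_rot: [0.041, -3.141, 0.002]
wrist_force: [-2.2, -4.4, 2.5]
grip_width: 0.401
```

Emit:
play_rows(motion=[[0,-3,0,0,0,0,153],[0,-5,0,0,0,0,153],[0,-5,0,0,0,0,153],[0,-5,0,0,0,0,153],[0,-3,0,0,0,0,153],[0,-1,0,0,0,0,153],[0,0,0,0,0,0,153],[0,0,0,0,0,0,153]])

```text
clock: 12.53
tcp_pos: [0.5696, -0.0193, 0.0602]
tool_rot: [-0.041, 3.141, 0.0]
wrist_force: [-0.7, 0.3, -0.8]
grip_width: 0.404
```

Emit:
play_rows(motion=[[0,-1,0,0,0,0,153],[0,-1,0,0,0,0,153],[0,0,0,0,0,0,153],[0,0,0,0,0,0,153]])

```text
clock: 12.87
tcp_pos: [0.5695, -0.0212, 0.0603]
tool_rot: [0.041, -3.141, -0.0]
wrist_force: [-0.2, 0.5, 0.0]
grip_width: 0.398
```

Emit:
play_rows(motion=[[0,-1,0,0,0,0,153],[0,-1,0,0,0,0,153],[0,0,0,0,0,0,153],[0,0,0,0,0,0,153]])

```text
clock: 13.2
tcp_pos: [0.5694, -0.0228, 0.0603]
tool_rot: [0.042, -3.141, -0.002]
wrist_force: [-1.5, 2.6, 2.1]
grip_width: 0.402
```

Emit:
play_rows(motion=[[0,-1,0,0,0,0,153],[0,-1,0,0,0,0,153],[0,0,0,0,0,0,153],[0,0,0,0,0,0,153]])

```text
clock: 13.53
tcp_pos: [0.5694, -0.0246, 0.0604]
tool_rot: [0.042, -3.141, -0.002]
wrist_force: [-2.7, 6.5, 3.3]
grip_width: 0.399
```

Middle is sound too; so the right valve should be loose. Verify by rocking it.

Emit:
play_rows(motion=[[0,6,0,0,0,0,153],[0,6,0,0,0,0,153],[0,1,-5,0,0,0,153],[0,0,-20,0,0,0,153],[0,0,-25,0,0,0.1,153],[0,0,-10,0,0,0.11,153],[0,0,0,0,0,0.106,153],[0,0,0,0,0,0,153],[0,0,0,0,0,0,153]])

```text
clock: 14.28
tcp_pos: [0.5696, -0.0124, 0.1206]
tool_rot: [0.449, 3.109, -0.001]
wrist_force: [0.8, -0.0, -0.2]
grip_width: 0.403
```

```bash
python3 go.py .5423 -.1705 .12 163.4
```

```text
t 14.28 tcp [ 0.5696 -0.0124  0.1206] ang 163.6 turn [-0.     0.001  0.003] shift after turn mm [ -19.  -159.3    0.6] F [ 0.8 -0.  -0.2] grip 0.403 q6 0.12
```

Emit:
play_rows(motion=[[-2,-17,0,0,0,0,153],[-4,-33,0,0,0,0,153],[-5,-38,0,0,0,0,153],[-4,-36,0,0,0,0,153],[-3,-23,0,0,0,0,153],[-1,-10,0,0,0,0,153],[0,-2,0,0,0,0,153],[0,0,0,0,0,0,153],[0,0,0,0,0,0,153]])

```text
clock: 15.03
tcp_pos: [0.542, -0.169, 0.12]
tool_rot: [-0.451, -3.108, -0.001]
wrist_force: [0.2, 0.3, -1.2]
grip_width: 0.401
```

```bash
python3 go.py .5423 -.1705 .06 163.4;python3 look.py c1 .56 -.175 .08
```

```text
t 15.03 tcp [ 0.542 -0.169  0.12 ] ang 163.5 turn [ 0.001 -0.001  0.002] shift after turn mm [-0.7 -1.4 60. ] F [ 0.2  0.3 -1.2] grip 0.401 q6 -0.16
side origin 291 125
top origin 352 158
```

View pics/c1.png

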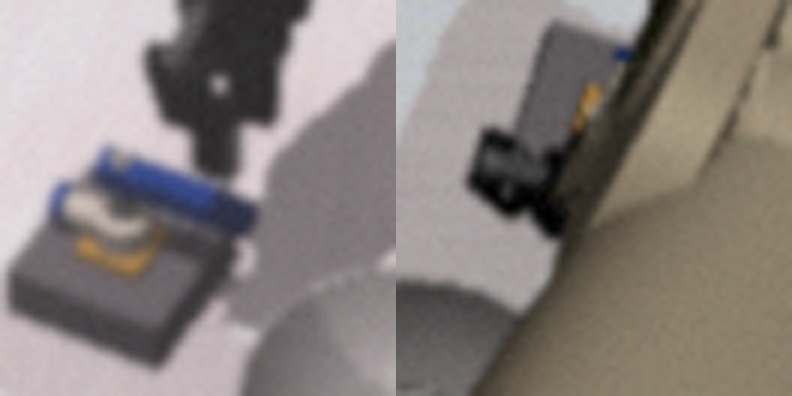

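Fingers above the lever's end, aligned with it. Descend and rock.

Emit:
play_rows(motion=[[0,-1.4,10,0,0,0,153],[0,0,15,0,0,0,153],[0,0,15,0,0,0,153],[0,0,12,0,0,0,153],[0,0,6,0,0,0,153],[0,0,0,0,0,0,153],[0,0,0,0,0,0,153]])

```text
clock: 15.72
tcp_pos: [0.5416, -0.1709, 0.062]
tool_rot: [-0.452, -3.108, -0.0]
wrist_force: [-0.3, -0.1, 0.2]
grip_width: 0.402
```

Emit:
play_rows(motion=[[0,2,0,0,0,0,153],[0,3,0,0,0,0,153],[0,3,0,0,0,0,153],[0,1,0,0,0,0,153],[0,0,0,0,0,0,153],[0,0,0,0,0,0,153]])

```text
clock: 16.22
tcp_pos: [0.5445, -0.1627, 0.0625]
tool_rot: [0.453, 3.108, -0.0]
wrist_force: [1.0, 0.4, 0.4]
grip_width: 0.397
```

Emit:
play_rows(motion=[[0,1,0,0,0,0,153],[0,1,0,0,0,0,153],[0,0,0,0,0,0,153],[0,0,0,0,0,0,153]])

```text
clock: 16.55
tcp_pos: [0.5449, -0.1609, 0.0623]
tool_rot: [-0.454, -3.109, -0.0]
wrist_force: [0.1, 0.1, -0.2]
grip_width: 0.398
```

Emit:
play_rows(motion=[[0,1,0,0,0,0,153],[0,1,0,0,0,0,153],[0,0,0,0,0,0,153],[0,0,0,0,0,0,153]])

```text
clock: 16.88
tcp_pos: [0.5453, -0.159, 0.0622]
tool_rot: [-0.454, -3.108, 0.0]
wrist_force: [-0.8, -0.9, 0.1]
grip_width: 0.399
```

Emit:
play_rows(motion=[[0,1,0,0,0,0,153],[0,1,0,0,0,0,153],[0,0,0,0,0,0,153],[0,0,0,0,0,0,153]])

```text
clock: 17.22
tcp_pos: [0.5459, -0.1573, 0.0624]
tool_rot: [-0.454, -3.108, 0.001]
wrist_force: [-1.8, -2.0, 2.0]
grip_width: 0.399
```

Emit:
play_rows(motion=[[0,1,0,0,0,0,153],[0,1,0,0,0,0,153],[0,0,0,0,0,0,153],[0,0,0,0,0,0,153]])

```text
clock: 17.55
tcp_pos: [0.5463, -0.1557, 0.0625]
tool_rot: [-0.454, -3.108, 0.002]
wrist_force: [-3.9, -4.1, 2.6]
grip_width: 0.4
```

Emit:
play_rows(motion=[[0,-3,0,0,0,0,153],[0,-5,0,0,0,0,153],[0,-6,0,0,0,0,153],[0,-6,0,0,0,0,153],[0,-3,0,0,0,0,153],[0,-1,0,0,0,0,153],[0,0,0,0,0,0,153],[0,0,0,0,0,0,153]])

```text
clock: 18.22
tcp_pos: [0.5398, -0.1782, 0.0622]
tool_rot: [0.454, 3.109, 0.0]
wrist_force: [-0.3, -0.0, -0.3]
grip_width: 0.399
```

Emit:
play_rows(motion=[[0,-1,0,0,0,0,153],[0,-1,0,0,0,0,153],[0,0,0,0,0,0,153],[0,0,0,0,0,0,153]])

```text
clock: 18.55
tcp_pos: [0.5391, -0.1797, 0.0623]
tool_rot: [-0.453, -3.109, -0.001]
wrist_force: [-0.9, 0.9, 1.0]
grip_width: 0.396
```

Emit:
play_rows(motion=[[0,-1,0,0,0,0,153],[0,-1,0,0,0,0,153],[0,0,0,0,0,0,153],[0,0,0,0,0,0,153]])

```text
clock: 18.88
tcp_pos: [0.5385, -0.1819, 0.0622]
tool_rot: [-0.454, -3.108, -0.0]
wrist_force: [-0.1, 0.6, 0.0]
grip_width: 0.399
```

Emit:
play_rows(motion=[[0,-1,0,0,0,0,153],[0,-1,0,0,0,0,153],[0,0,0,0,0,0,153],[0,0,0,0,0,0,153]])

```text
clock: 19.22
tcp_pos: [0.5379, -0.184, 0.0622]
tool_rot: [-0.454, -3.109, -0.0]
wrist_force: [-0.3, 1.7, -0.5]
grip_width: 0.396
```

Low force with travel: loose towards −y. Continue.

Emit:
play_rows(motion=[[0,-1,0,0,0,0,153],[0,-1,0,0,0,0,153],[0,-1,0,0,0,0,153],[0,-1,0,0,0,0,153],[0,0,0,0,0,0,153],[0,0,0,0,0,0,153]])

```text
clock: 19.72
tcp_pos: [0.5369, -0.1878, 0.0623]
tool_rot: [0.454, 3.109, 0.0]
wrist_force: [-1.1, 1.4, -0.1]
grip_width: 0.402
```

Emit:
play_rows(motion=[[0,-1,0,0,0,0,153],[0,-1,0,0,0,0,153],[0,-1,0,0,0,0,153],[0,0,0,0,0,0,153],[0,0,0,0,0,0,153]])

```text
clock: 20.13
tcp_pos: [0.5361, -0.1906, 0.0623]
tool_rot: [0.454, 3.108, 0.0]
wrist_force: [-0.2, 1.4, -0.2]
grip_width: 0.4
```

Emit:
play_rows(motion=[[0,-1,0,0,0,0,153],[0,-1,0,0,0,0,153],[0,0,0,0,0,0,153],[0,0,0,0,0,0,153]])

```text
clock: 20.47
tcp_pos: [0.5355, -0.1923, 0.0623]
tool_rot: [0.453, 3.109, 0.001]
wrist_force: [-0.6, 2.4, 1.5]
grip_width: 0.395
```

Emit:
play_rows(motion=[[0,-1,0,0,0,0,153],[0,-1,0,0,0,0,153],[0,0,0,0,0,0,153],[0,0,0,0,0,0,153]])

```text
clock: 20.8
tcp_pos: [0.5351, -0.1939, 0.0623]
tool_rot: [0.453, 3.108, 0.002]
wrist_force: [1.0, 5.7, 0.8]
grip_width: 0.406
```

Emit:
play_rows(motion=[[0,-1,0,0,0,0,153],[0,0,0,0,0,0,153],[0,0,0,0,0,0,153]])

```text
clock: 21.05
tcp_pos: [0.5349, -0.1946, 0.0623]
tool_rot: [0.452, 3.108, 0.003]
wrist_force: [1.6, 6.7, 1.0]
grip_width: 0.401
```

End of play found. Back off to mid-gap, raise, and turn the tool onto the swung lever.

Emit:
play_rows(motion=[[0,6,0,0,0,0,153],[0,6,0,0,0,0,153],[0,0.5,0,0,0,0,153],[0,0,-10,0,0,0,153],[0,0,-30,0,0,0,153],[0,0,-30,0,0,0,140],[0,0,-10,0,0,-0.1,140],[0,0,0,0,0,-0.11,140],[0,0,0,0,0,0,140],[0,0,0,0,0,0,140]])

```text
clock: 21.88
tcp_pos: [0.5382, -0.1838, 0.1429]
tool_rot: [0.13, 3.138, -0.001]
wrist_force: [0.3, 1.0, -0.8]
grip_width: 0.451
```

```bash
python3 look.py c2 .58 -.18 .08
python3 - <<'E'
from fit import *
from scipy.optimize import minimize_scalar
d=pickle.load(open("pc2.pkl","rb"));s=d["side"];r=(285,140,345,195)
m=masks(s,r)
for nm,pk in (("now",s),("rest",pickle.load(open("p0.pkl","rb"))["side"])):
    m=masks(pk,r); best=[]
    for w in np.arange(-.45,.25,.02):
        k=sil(pk,r,box(.5998,-.187,.078,w),m.shape); best.append(((k&m).sum()/(k|m).sum(),w))
    print(nm,sorted(best)[-3:])
E
python3 go.py .5998 -.187 .14 175.4
```

```text
side origin 284 123
top origin 354 151
now [(np.float64(0.6256374594343996), np.float64(-0.029999999999999638)), (np.float64(0.626945412311266), np.float64(0.030000000000000415)), (np.float64(0.6280395578824898), np.float64(-0.08999999999999969))]
rest [(np.float64(0.6615817883126027), np.float64(-0.3099999999999999)), (np.float64(0.6629041740152851), np.float64(-0.26999999999999985)), (np.float64(0.6638408100788885), np.float64(-0.28999999999999987))]
t 21.98 tcp [ 0.5378 -0.1834  0.1419] ang 175.3 turn [ 0.    -0.001 -0.002] shift after turn mm [-62.1   1.4   1.9] F [0.1 0.8 0.2] grip 0.451 q6 -0.39
```

View pics/c2.png

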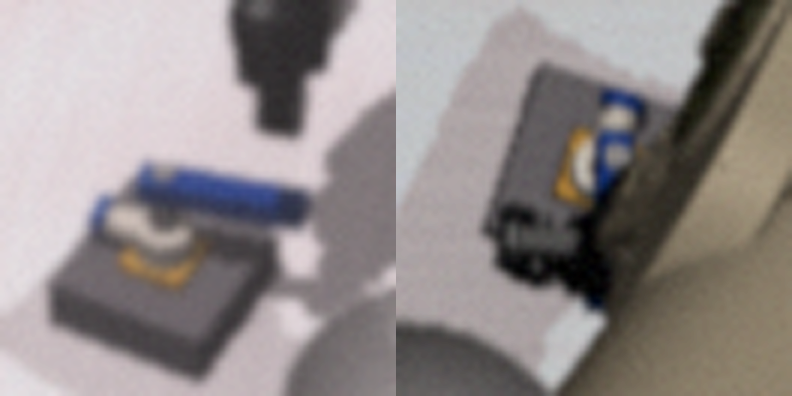

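Side view: lever is visibly swung (now pointing right, end at ~(305,210), versus slanting before). Move over the hub.

Emit:
play_rows(motion=[[-10,0.4,0,0,0,0,140],[-20,1,0,0,0,0,140],[-20,0,0,0,0,0,140],[-10,0,0,0,0,0,140],[-2,0,0,0,0,0,140],[0,0,0,0,0,0,140],[0,0,0,0,0,0,140]])

```text
clock: 22.57
tcp_pos: [0.5991, -0.1867, 0.1416]
tool_rot: [-0.126, -3.137, -0.001]
wrist_force: [1.2, -0.4, -0.1]
grip_width: 0.452
```

```bash
python3 go.py .5998 -.187 .060 175.4; python3 look.py c3 .59 -.18 .08
```

```text
t 22.57 tcp [ 0.5991 -0.1867  0.1416] ang 175.4 turn [ 0.001 -0.002 -0.   ] shift after turn mm [-0.7 -0.2 81.6] F [ 1.2 -0.4 -0.1] grip 0.452 q6 -0.35
side origin 281 122
top origin 354 147
```

View pics/c3.png

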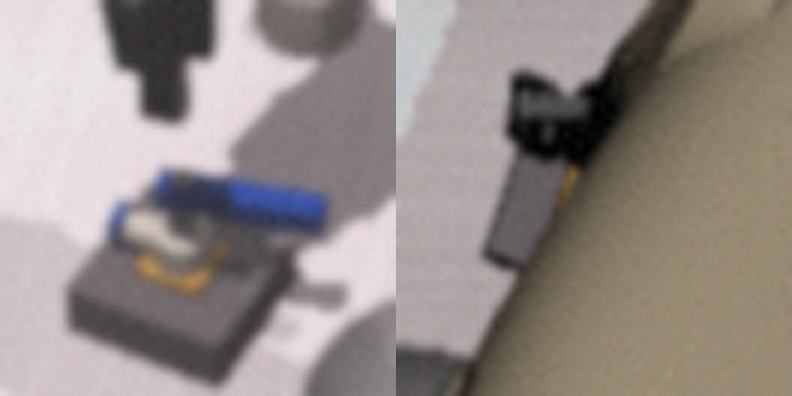

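Emit:
play_rows(motion=[[0,0,15,0,0,0,140],[0,0,25,0,0,0,140],[0,0,20,0,0,0,140],[0,0,12,0,0,0,140],[0,0,7,0,0,0,140],[0,0,2,0,0,0,140],[0,0,0,0,0,0,140],[0,0,0,0,0,0,140]])

```text
clock: 23.33
tcp_pos: [0.6005, -0.1873, 0.0623]
tool_rot: [0.126, 3.138, -0.001]
wrist_force: [0.7, -0.1, 0.2]
grip_width: 0.453
```

```bash
python3 go.py .5998 -.187 .060 175.4; python3 look.py c4 .59 -.18 .08
```

```text
t 23.33 tcp [ 0.6005 -0.1873  0.0623] ang 175.4 turn [-0.     0.001  0.   ] shift after turn mm [0.8 0.2 2.3] F [ 0.7 -0.1  0.2] grip 0.453 q6 -0.35
side origin 281 122
top origin 354 147
```

View pics/c4.png

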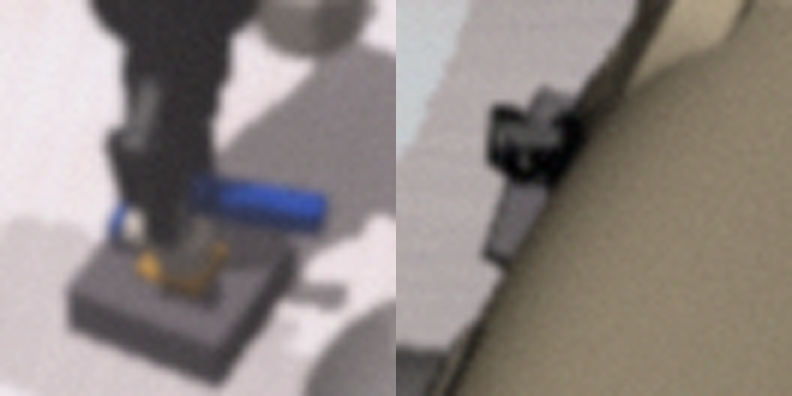

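Fingers straddle the hub. Close gently.

Emit:
play_rows(motion=[[0,0,1,0,0,0,160],[0,0,0,0,0,0,180],[0,0,0,0,0,0,195],[0,0,0,0,0,0,205],[0,0,0,0,0,0,215],[0,0,0,0,0,0,225],[0,0,0,0,0,0,225],[0,0,0,0,0,0,225]], squeeze=40)

```text
clock: 24.1
tcp_pos: [0.6003, -0.1868, 0.0606]
tool_rot: [0.125, 3.138, 0.0]
wrist_force: [-0.8, 1.2, 3.3]
grip_width: 0.184
```

Emit:
play_rows(motion=[[0,0,-3,0,0,0,235],[0,0,-5,0,0,0,235],[0,0,-8,0,0,0,235],[0,0,-10,0,0,0,235],[0,0,-12,0,0,0,235],[0,0,-15,0,0,0,235],[0,0,-15,0,0,0,235],[0,0,-12,0,0,0,235],[0,0,-5,0,0,0,235],[0,0,0,0,0,0,235]], squeeze=45)

```text
clock: 24.93
tcp_pos: [0.6008, -0.1873, 0.1474]
tool_rot: [0.125, 3.137, -0.002]
wrist_force: [0.0, 0.9, -2.6]
grip_width: 0.177
```

```bash
python3 go.py .4365 -.098 .145 175.4; python3 look.py c5 .59 -.18 .12
```

```text
t 24.93 tcp [ 0.6008 -0.1873  0.1474] ang 175.4 turn [-0.001  0.003  0.   ] shift after turn mm [170.9  75.9   2.4] F [ 0.   0.9 -2.6] grip 0.177 q6 -0.35
side origin 281 112
top origin 357 145
```

View pics/c5.png

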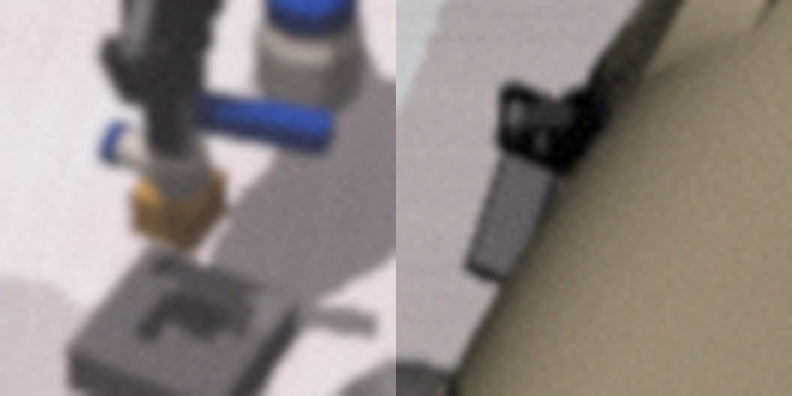

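Valve is lifted and hangs upright with its lever still swung. Carry to the bowl, gently.

Emit:
play_rows(motion=[[4,2,0,0,0,0,235],[10,4,0,0,0,0,235],[17,8,0,0,0,0,235],[24,11,0,0,0,0,235],[28,12,0,0,0,0,235],[28,12,0,0,0,0,235],[25,11,0,0,0,0,235],[18,8,0,0,0,0,235],[12,6,0,0,0,0,235],[5,2,0,0,0,0,235]])

```text
clock: 25.87
tcp_pos: [0.4325, -0.0958, 0.1444]
tool_rot: [-0.124, -3.136, -0.002]
wrist_force: [0.4, 0.2, -3.6]
grip_width: 0.181
```

Emit:
play_rows(motion=[[0,0,0,0,0,0,235],[0,0,0,0,0,0,235]])

```text
clock: 26.03
tcp_pos: [0.4361, -0.0978, 0.1452]
tool_rot: [0.125, 3.138, -0.0]
wrist_force: [0.5, 0.1, -2.1]
grip_width: 0.177
```

```bash
python3 go.py .4365 -.098 .0585 175.4; python3 look.py d1 .4365 -.098 .1
```

```text
t 26.03 tcp [ 0.4361 -0.0978  0.1452] ang 175.4 turn [-0.     0.001  0.001] shift after turn mm [-0.4 -0.2 86.7] F [ 0.5  0.1 -2.1] grip 0.177 q6 -0.32
side origin 332 146
top origin 323 203
```

View pics/d1.png

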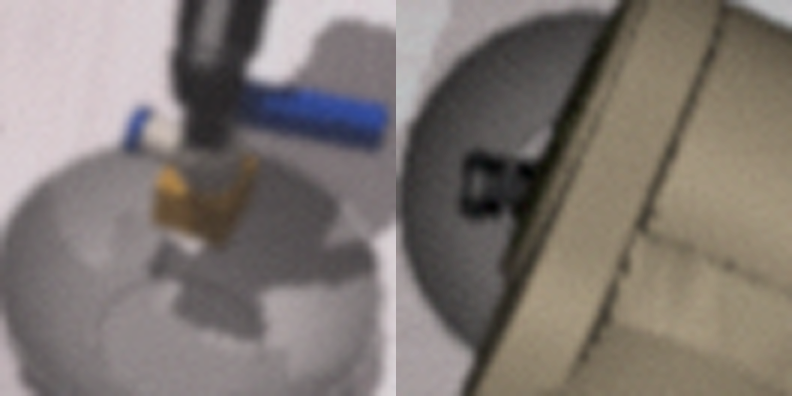

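Above the bowl. Descend most of the way, then feel for the floor.

Emit:
play_rows(motion=[[0,0,5,0,0,0,235],[0,0,10,0,0,0,235],[0,0,15,0,0,0,235],[0,0,15,0,0,0,235],[0,0,14,0,0,0,235],[0,0,10,0,0,0,235],[0,0,7,0,0,0,235],[0,0,4,0,0,0,235],[0,0,2,0,0,0,235],[0,0,0,0,0,0,235]])

```text
clock: 26.97
tcp_pos: [0.4358, -0.0976, 0.063]
tool_rot: [-0.125, -3.139, -0.0]
wrist_force: [-0.5, 0.0, -3.0]
grip_width: 0.178
```

Emit:
play_rows(motion=[[0,0,2,0,0,0,235],[0,0,1,0,0,0,235],[0,0,0,0,0,0,235],[0,0,0,0,0,0,235]])

```text
clock: 27.3
tcp_pos: [0.4359, -0.0976, 0.0606]
tool_rot: [0.125, 3.139, -0.0]
wrist_force: [0.6, 0.8, -3.6]
grip_width: 0.177
```

```bash
python3 look.py d2 .4365 -.098 .05
```

```text
side origin 330 159
top origin 322 203
```

View pics/d2.png

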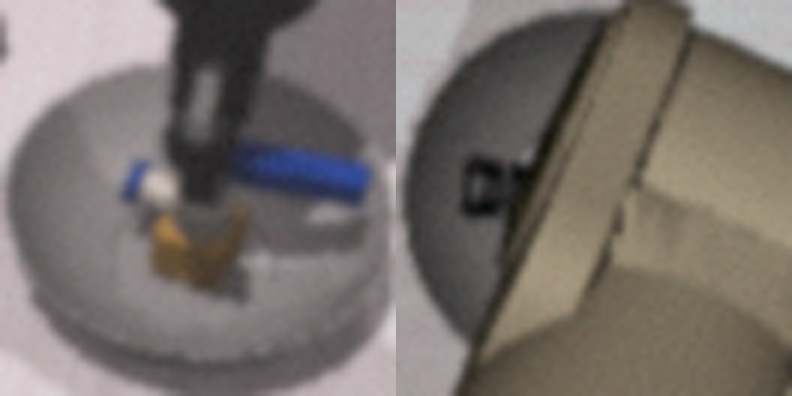

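Foot is just above the bowl floor, near the middle. Feel for contact.

Emit:
play_rows(motion=[[0,0,1,0,0,0,235],[0,0,1,0,0,0,235],[0,0,1,0,0,0,235],[0,0,0,0,0,0,235],[0,0,0,0,0,0,235]])

```text
clock: 27.82
tcp_pos: [0.4356, -0.0975, 0.0572]
tool_rot: [-0.125, -3.139, -0.0]
wrist_force: [-0.4, 0.9, -3.2]
grip_width: 0.177
```

Emit:
play_rows(motion=[[0,0,1,0,0,0,235],[0,0,0,0,0,0,235],[0,0,0,0,0,0,235]])

```text
clock: 28.07
tcp_pos: [0.4359, -0.0976, 0.0565]
tool_rot: [0.125, 3.139, 0.0]
wrist_force: [-0.7, 0.5, 1.2]
grip_width: 0.176
```

Touchdown. Open slowly.

Emit:
play_rows(motion=[[0,0,0.5,0,0,0,235],[0,0,0,0,0,0,205],[0,0,0,0,0,0,200],[0,0,0,0,0,0,190],[0,0,0,0,0,0,175],[0,0,0,0,0,0,160],[0,0,0,0,0,0,150],[0,0,0,0,0,0,150]], squeeze=20)

```text
clock: 28.73
tcp_pos: [0.4357, -0.0976, 0.0557]
tool_rot: [-0.125, -3.139, -0.0]
wrist_force: [0.0, -0.4, -0.0]
grip_width: 0.415
```

```bash
python3 look.py d3 .4365 -.098 .05
```

```text
side origin 330 159
top origin 322 203
```

View pics/d3.png

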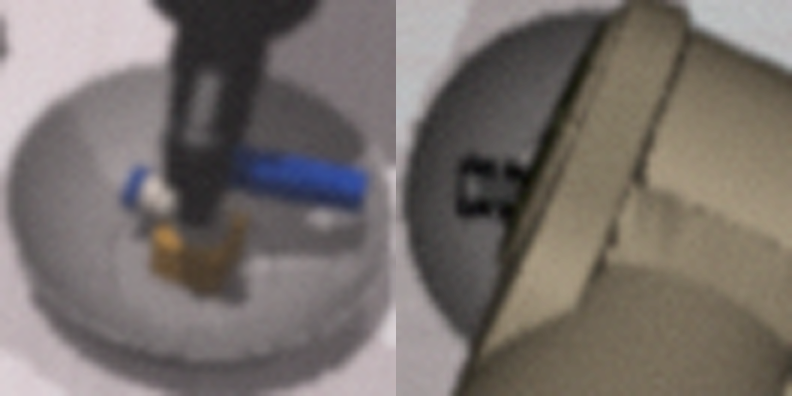

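Released, the valve stands upright in the bowl. Retract up, then move aside (towards +y) to see it from above.

Emit:
play_rows(motion=[[0,0,-5,0,0,0,150],[0,0,-12,0,0,0,150],[0,0,-25,0,0,0,150],[0,0,-35,0,0,0,150],[0,0,-40,0,0,0,150],[0,0,-35,0,0,0,150],[0,15,-10,0,0,0,150],[0,30,0,0,0,0,150],[0,40,0,0,0,0,150],[0,40,0,0,0,0,150]])

```text
clock: 29.67
tcp_pos: [0.446, 0.0277, 0.2188]
tool_rot: [0.129, 3.137, -0.0]
wrist_force: [0.2, -0.6, 0.4]
grip_width: 0.41
```

Emit:
play_rows(motion=[[0,40,0,0,0,0,150],[0,40,0,0,0,0,150],[0,40,0,0,0,0,150],[0,30,0,0,0,0,150],[0,15,0,0,0,0,150],[0,0,0,0,0,0,150]])

```text
clock: 30.17
tcp_pos: [0.4587, 0.1945, 0.218]
tool_rot: [0.118, 3.139, 0.002]
wrist_force: [0.1, 0.3, -0.6]
grip_width: 0.411
```

```bash
python3 look.py d4 .4365 -.098 .05
python3 - <<'E'
from h import *; import pickle
d=pickle.load(open("pd4.pkl","rb"))
c=np.hstack([d["side"]["color"][80:400,220:420,::-1],cv2.convertScaleAbs(d["top"]["color"][120:400:,150:500,::-1],alpha=1.8)[:280].copy() if 0 else cv2.convertScaleAbs(cv2.copyMakeBorder(d["top"]["color"][120:400,150:500,::-1],0,40,0,0,0),alpha=1.8)])
cv2.imwrite("pics/d4w.png",cv2.resize(c,None,fx=1.45,fy=1.45))
E
```

```text
side origin 330 159
top origin 322 203
```

View pics/d4.png

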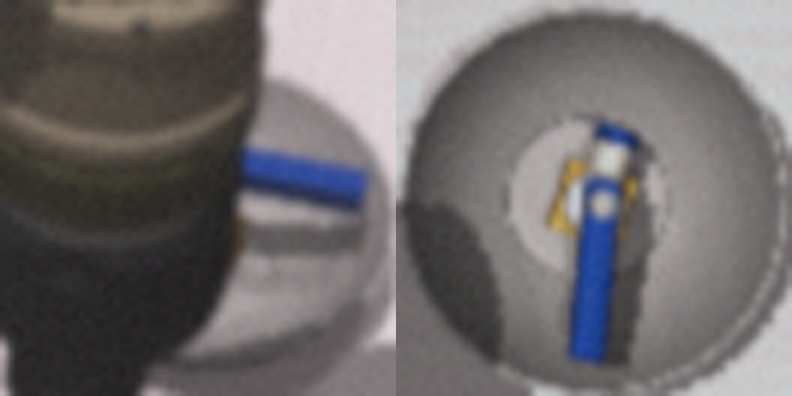

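View pics/d4w.png

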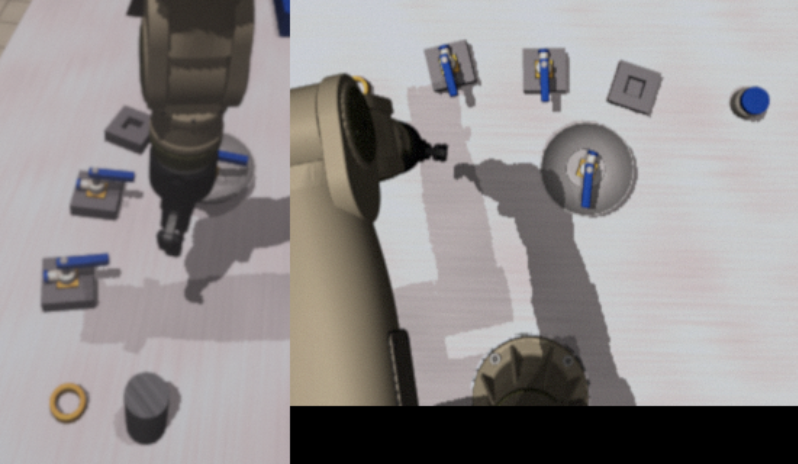

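Run:
```python
from h import *; import pickle
t=pickle.load(open("pd4.pkl","rb"))["top"]
f=lambda u,v,z: atz(t,((u-396)/6+322,v/6+203),z)
hub=f(603,205,.082); tip=f(589,357,.082); cap=f(617,133,.039)
print(hub,tip,cap)
l=np.degrees(np.arctan2(*(tip-hub)[[1,0]])); o=np.degrees(np.arctan2(*(hub-cap)[[1,0]]))
print("lever",l,"valve -x",o,"tip mm",62*np.sin(np.radians(l-o)))
# same on R at rest
t0=pickle.load(open("p0.pkl","rb"))["top"]
g=lambda u,v,z: atz(t0,(u/4+230,v/4+130),z)
h,tp,c=g(643,187,.086),g(614,284,.086),g(648,152,.043)
print(h,np.degrees(np.arctan2(*(tp-h)[[1,0]])),np.degrees(np.arctan2(*(h-c)[[1,0]])))
```

```text
[ 0.4342112  -0.09972115  0.082     ] [ 0.36681553 -0.09500029  0.082     ] [ 0.4676001 -0.1087151  0.039    ]
lever 175.9931565481452 valve -x 164.92409814356472 tip mm 11.903504516840847
[ 0.59936076 -0.18833359  0.086     ] 164.41839102296598 162.51124965987728
```

Run:
```python
from rig import robot,monitor
print(monitor.sense()["clock"]); print(robot.close_job())
```

```text
30.2667
the job is handed in; nothing more can be done
None
```

I found the loose lever on the right-hand valve (the one at most negative y), set that valve in the bowl with its lever swung over, and handed the job in at 30.3 s. `close_job` gives no verdict, so the result below rests on my own last checks.

**Rocking test:** The left and middle levers resisted straight away on both sides at about 2 N/mm, and I pushed them no harder than about 8 N. The right lever was springy towards +y. Towards −y it slid about 13 mm at under 2 N, then stiffened. I left it at that far end.

**Lift and placing:** I gripped the valve across the swung lever at the hub and lifted it. I then set it down until the floor took its weight, and released it slowly.

**Final checks from the last pictures:**
- **Position:** the valve stands upright, about 3 mm from the bowl's middle.
- **Lever:** it is still swung about 11°, or about 12 mm at the tip. This comes from hand-picked pixels, so it is good to a couple of degrees; the angle I had aligned the gripper to implied 13 mm.
- **Other items:** the two sound valves look seated, and the cartridge, jar and ring look undisturbed. I judged these by eye and did not measure them.
- **Arm:** it is well clear of everything.

In the last side view the arm hides part of the bowl, so that picture only partly confirms the valve is upright. The side view taken just after release and the last top view both agree that it is.

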